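# Lock the last quarter-turn stud of an instrument cover

## Robot

A 7-joint arm with a two-finger parallel gripper is mounted at the origin on the work surface. World frame = base frame: x ahead of the robot, y to its left, z up, the work surface at z = 0. Lengths are in m, angles in rad, forces in N, time in s.
With the tool pointing down it reaches from about 0.425 to 0.925 m from the base axis. Payload 6.8 kg.
Tool frame: the origin (TCP) lies midway between the tips of the shut fingers; the grasp point (between the pads) lies 19 mm behind it; z points along the fingers, y is the direction in which the jaws open and shut (so a half turn about z gives the same grasp; the last joint's range is limited). The gripper opens to 85 mm and grips with 20 to 120 N. Pads are 22 mm wide; open, the fingers measure 114 mm over their backs; the gripper's body (76 mm by 85 mm) begins 54 mm behind the grasp point. The pads swing forward as they close: fully open they stand 13 mm farther back than shut.
Start: joints at [1.057, 0.477, 0.022, 1.555, -0.011, 1.109, -0.083], TCP at [0.266, -0.62, 0.231] pointing down, gripper open.
Joint ranges: [-2.96, 2.96], [-0.34, 2.1], [-1.41, 1.46], [0.24, 2.44], [-1.37, 4.51], [0.17, 1.92], [-2.96, 2.96]. Speed limits (rad/s): [2.39, 2.39, 3.14, 3.14, 3.14, 3.14, 3.14].

## Interface

Orientations are given as a unit quaternion [w, x, y, z].
In Python, from station import * gives the robot as it stands. The module is installed in compiled form; this text tells all that it offers.
- The arm moves only by the tool jog_arm, never from a script. Its arguments are lists of equal length, an entry for each row: "dp": the shift along the tool's x, y, z in units of 25 mm (1.0 is 25 mm), a list of three; "angular": the turn, a rotation vector about the tool's x, y, z in units of 5 degrees (1.0 is 5 degrees), a list of three; "claw": the finger opening in mm, from 0 to 85.4. A call has exactly 5 rows; each row is the pose to reach, as a shift and turn from the pose commanded when the call began, along the tool's axes at that moment; what a row does not reach only later rows make up. A row lasts 1/10 s, in which the tool goes at most 50 mm and 8.59 degrees, less where a joint would pass 70% of its speed; a pose out of reach is approached as far as the arm can. A call with a gripper value outside its range is refused whole. The fingers move at their own pace and stop on an object; "grip_force" is the grip in N (left out, the last holds). Time passes only in rows, so rows that repeat a pose let the fingers close, or fill a call up. It gives the time, the measured TCP pose, the force and the opening at its end, in the units of the state.
- get_obs(): the state, without advancing time (a new reading comes with each control period).
- read_camera(name): name is "scene" or "top" or "wrist"; returns a dict with "pixels" (384x512x3 uint8, blue, green, red), "camera_matrix" (3x3 intrinsics, pixels), "rvec" (rotation vector, rad) and "tvec" (3), from world to camera coordinates, as OpenCV has them. Camera axes: x right, y down, z forward; pixel columns grow to the right and rows downward; lengths in m; the calibration is good to about 2 mm. A picture is of the moment at which its call begins. There is no depth.
- hand_in(): hands the job in, once; it reports no verdict.
The state is a dict: "t": time; "q": joint angles; "joint_vel": joint speeds; "joint_torque": joint torques, N m; "eef_pos": TCP position; "tool_rot": TCP orientation; "contact_force": force on the tool from outside, world axes, zero at the start; "torque": the same for the moment, N m; "gripper_width": opening from 0.0 (shut) to 1.0 (fully open).
Only numpy, scipy, OpenCV 4.12 (cv2) and the standard library are available. Lean on these libraries where they do the work, as an engineer would, in place of code of your own. Each camera call takes 0.05 s, during which the arm holds its last target.

## Task

The cover of the grey instrument case on the bench mat is held by four quarter-turn wing studs; three are locked and one still stands up proud. Push that one in and turn it a quarter turn clockwise so that it locks and stays down, then let go. Leave the small dispenser bottle standing where it is on the cover.

Things in the scene. Friction and masses are not known exactly. Their poses are not given: they have to be found in the camera images.
- stud_grip (a point): Grip point of the unlocked stud, a steel wing knob: on its vertical axis, mid-wing, 6 mm below the top. The wing is a bar 40 mm long, 12 thick, 28 high, on a flange 38 mm across whose top is 22 mm below this point. Axes turn with the stud: x along the wing, y across it (pinch so), z up. At the start the point is 46 mm above the flat cover of the fixed case, and the cover 72 mm above the bench.
- stud (a joint): Turn of that stud, rad: 0 at the start, grows clockwise seen from above, stops at 1.57. It turns freely only while pushed in 10.5 mm or more; less deep, its pin catches after 0.1 rad. It keeps its angle when let go; locked from 1.3 on. The three locked studs look alike but sit 10 mm lower, wings at right angles to it. The four stand in a 140 x 200 mm rectangle, this one at any corner.
- plunger (a joint): How far that stud is pushed in (straight down), m: 0 at the start (proud), 0.014 at the hard stop. A spring pushes it up, about 4 N at 0 and 7 N at the stop. Let go when turned, it springs back about 4 mm and its cam holds it at about 0.010; let go unturned, it springs up to 0.
- bottle: Small off-white dispenser bottle with a white cap, 48 mm across, 85 mm high, about 0.11 kg, standing loose near the middle of the cover, at least 95 mm from the stud centres. Origin at the centre of its underside, z up. A dark ring 36 mm across, 10 mm high, lies loose near it and does not matter.
Mind the look-alikes: they are no part of the job. What is shaped like the bottle but blue is not meant.

How it is judged:
By the outcome, as a careful person would: the job done as asked, in the order asked, and still so for the second after the job is handed in, with the robot touching nothing.
It also fails if it takes over 32 s, if anything falls off the work surface, if the arm or the gripper's body presses on something with over 40 N, if the wrist force passes 120 N, or if a joint passes its speed limit or range.

## Working session

There is one attempt and no reset: what is moved stays moved. The work goes in short steps, Python scripts to look and compute and a tool call to move; the robot and the scene stay as the last step left them, time stands still between calls to the robot, and variables do not carry over. Pictures are saved under pics/ and viewed, and the job is handed in when it is done.

Besides the shell and the picture viewer there is one more tool, called after "Emit:" in YAML: its name, and indented under it one key for each argument. jog_arm: Moves the arm, as the interface text tells. Its arguments: {"type":"object","properties":{"dp":{"type":"array","items":{"type":"array","items":{"type":"number"}}},"angular":{"type":"array","items":{"type":"array","items":{"type":"number"}}},"claw":{"type":"array","items":{"type":"number"}},"grip_force":{"type":"number"}},"required":["dp","angular","claw"]}

```bash
mkdir -p pics
cat > h.py <<'E'
from station import *
import cv2, numpy as np
def cam(n,save=None):
    c=read_camera(n); 
    if save: cv2.imwrite('pics/'+save,c['pixels'])
    return c
def ray(c,u,v,z):
    K=np.array(c['camera_matrix'],float);R,_=cv2.Rodrigues(np.array(c['rvec'],float));t=np.array(c['tvec'],float).ravel()
    d=R.T@np.linalg.inv(K)@np.array([u,v,1.]);o=-R.T@t
    return o+d*(z-o[2])/d[2]
def proj(c,P):
    return cv2.projectPoints(np.array(P,float).reshape(-1,3),np.array(c['rvec'],float),np.array(c['tvec'],float),np.array(c['camera_matrix'],float),None)[0].reshape(-1,2)
E
python3 - <<'E'
from h import *
import pickle
d={}
for n in('scene','top','wrist'):
    d[n]=cam(n,n+'0.png')
pickle.dump(d,open('d0.pkl','wb'))
print(get_obs())
E
```

```text
{'t': 0.15, 'q': array([ 1.05686618,  0.47761428,  0.02235187,  1.55620069, -0.01148881,
        1.1093317 , -0.08306675]), 'joint_vel': array([-0.00050826, -0.0025036 ,  0.00137767, -0.00292429,  0.00036127,
        0.00093715,  0.00035042]), 'joint_torque': array([ 1.95955930e-03, -5.96931839e+01,  1.60987012e+00, -2.81492257e+01,
        1.26985833e-02,  6.54624542e-03, -2.65664380e-05]), 'eef_pos': array([ 0.26628527, -0.61975741,  0.23055645]), 'tool_rot': array([-6.84758937e-04,  9.79477827e-01,  2.01550684e-01, -1.98175668e-04]), 'contact_force': array([-0.383777  ,  0.13011421,  0.40067059]), 'torque': array([-0.02869202,  0.02332473,  0.04521282]), 'gripper_width': 1.002483791877751}
```

View pics/scene0.png

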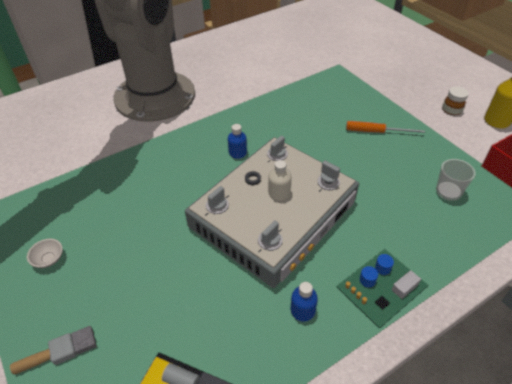

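View pics/top0.png

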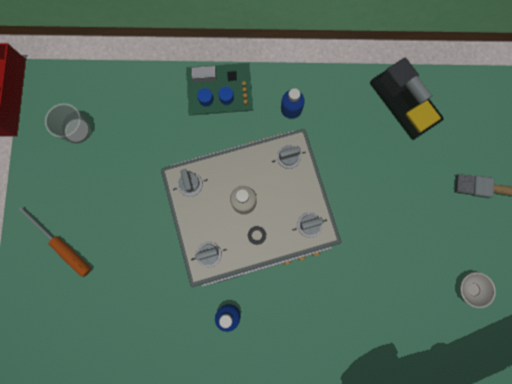

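View pics/wrist0.png

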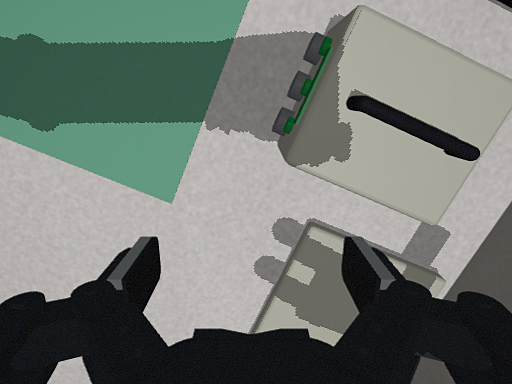

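The scene shows a case with four studs, at top pixels (190,183), (289,156), (310,224) and (208,253). The off-white bottle is at (243,199) and the blue bottles at (293,102) and (228,318). Only the wing at (190,183) lies across the others, so I'll check it in a crop.

Run:
```python
from h import *
import pickle
d=pickle.load(open('d0.pkl','rb'))
c=d['top'];im=c['pixels']
a=cv2.resize(im[120:290,150:350],None,fx=4,fy=3.5*1,interpolation=cv2.INTER_CUBIC)
a=cv2.resize(im[150:216,156:226],None,fx=8,fy=8,interpolation=cv2.INTER_CUBIC);cv2.imwrite('pics/crop_top.png',a)
s=d['scene']['pixels'];cv2.imwrite('pics/crop_scene.png',cv2.resize(s[120:280,180:370],None,fx=3.7,fy=3.7,interpolation=cv2.INTER_CUBIC))
for n,p in dict(s1=(190,183),s2=(289,156),s3=(310,224),s4=(208,253)).items():
    print(n,ray(c,*p,0.10), proj(d['scene'],ray(c,*p,0.10)))
for p in ((164,167),(305,131),(338,242),(193,284)): print(ray(c,*p,.072))
R,_=cv2.Rodrigues(np.array(c['rvec'],float));print(R,-R.T@np.array(c['tvec']).ravel())
```

```text
s1 [0.59246588 0.14666939 0.1       ] [[326.46132366 172.48424069]]
s2 [ 0.64737564 -0.03925399  0.1       ] [[267.82302148 228.41602469]]
s3 [ 0.51842208 -0.07844524  0.1       ] [[216.09370295 194.53658761]]
s4 [0.46273957 0.10829637 0.1       ] [[276.35493348 144.87240805]]
[0.62901701 0.20386692 0.072     ]
[ 0.70644834 -0.07286943  0.072     ]
[ 0.48747894 -0.13488721  0.072     ]
[0.40555814 0.13784591 0.072     ]
[[ 1.36923851e-02 -9.99903318e-01  2.42359386e-03]
 [-9.86055640e-01 -1.39047123e-02 -1.65834054e-01]
 [ 1.65851720e-01 -1.19134662e-04 -9.86150695e-01]] [0.44603693 0.01238365 0.86638897]
```

View pics/crop_top.png

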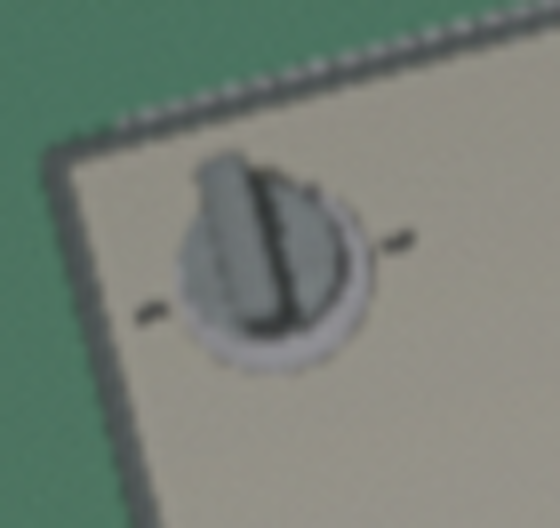

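View pics/crop_scene.png

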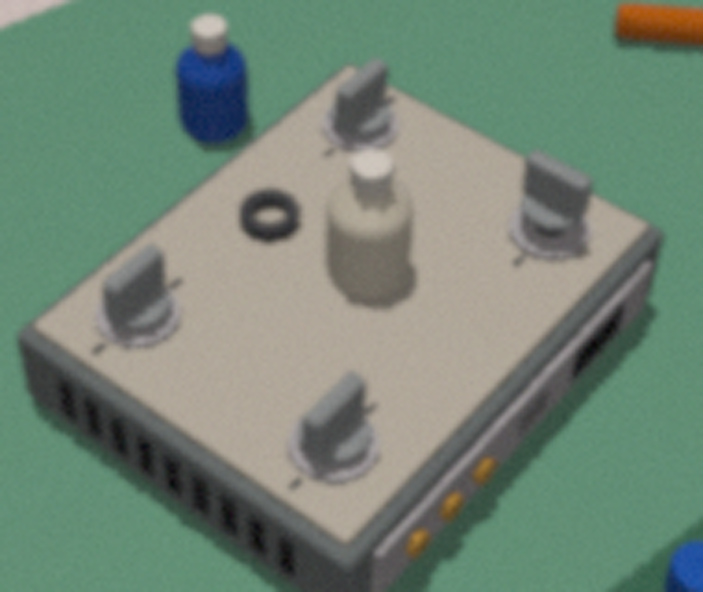

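Run:
```python
from h import *
import pickle
d=pickle.load(open('d0.pkl','rb'))
c=d['top'];im=c['pixels']
f=lambda x,y:((x+.5)/8+156-.5,(y+.5)/8+150-.5)
a=ray(c,*f(151,314),.072);b=ray(c,*f(398,240),.072);print('marks',a,b,(a+b)/2,np.degrees(np.arctan2(*(b-a)[:2][::-1])))
t=[ray(c,*f(*p),.124) for p in((200,175),(243,155),(282,302),(237,325))];t=np.array(t);print(t,t.mean(0))
xy=((a+b)/2)[:2]
th=np.radians(16.2)
def model(xy,th):
  u=np.array([np.cos(th),np.sin(th)]);v=np.array([-u[1],u[0]])
  top=[np.r_[xy+i*u*.02+j*v*.006,.124] for i,j in((1,1),(1,-1),(-1,-1),(-1,1))]
  fl=[np.r_[xy+.019*np.array([np.cos(k),np.sin(k)]),.096] for k in np.linspace(0,6.28,40)]
  return top,fl
for n,(x0,y0,w,h) in dict(top=(156,150,70,66),scene=(306,150,50,50)).items():
  I=cv2.resize(d[n]['pixels'][y0:y0+h,x0:x0+w],None,fx=8,fy=8,interpolation=cv2.INTER_CUBIC)
  for m,col in zip(model(xy,th),((0,0,255),(0,255,255))):
    q=((proj(d[n],m)-[x0,y0]+.5)*8).astype(int); cv2.polylines(I,[q],True,col,1)
  cv2.imwrite(f'pics/fit_{n}.png',I)
```

```text
marks [0.5858925  0.18131518 0.072     ] [0.60506354 0.12200676 0.072     ] [0.59547802 0.15166097 0.072     ] -72.0869331745106
[[0.60915823 0.16062423 0.124     ]
 [0.61397833 0.15100426 0.124     ]
 [0.57992529 0.1406517  0.124     ]
 [0.57447938 0.15063418 0.124     ]] [0.59438531 0.15072859 0.124     ]
```

View pics/fit_top.png

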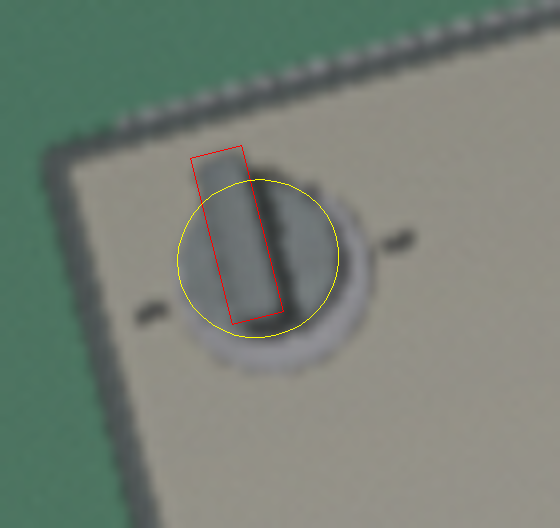

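View pics/fit_scene.png

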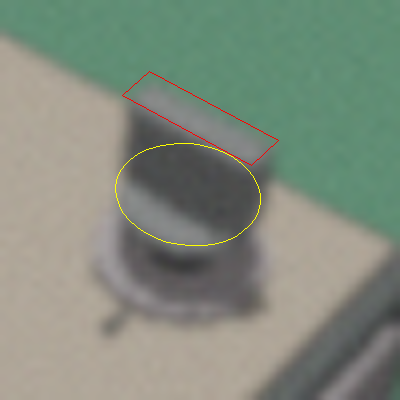

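The unlocked stud is the one at top (190,183). In the scene crop (at about (555,190)) its wing stands proud and across the others. The model fits the wing in the top view, putting the axis at about (0.5945, 0.151) and the wing at 16.5°. I'll approach with tool x at 196.5°, so that the clockwise turn brings joint 7 back towards 0.

```bash
cat >> h.py <<'E'
from scipy.spatial.transform import Rotation as Ro
def go(x,y,z,yaw):
    o=get_obs();q=o['tool_rot'];R=Ro.from_quat([q[1],q[2],q[3],q[0]])
    dp=R.inv().apply(np.array([x,y,z])-o['eef_pos'])/.025
    a=np.radians(yaw)
    T=Ro.from_matrix(np.array([[np.cos(a),np.sin(a),0],[np.sin(a),-np.cos(a),0],[0,0,-1]]))
    print('t',o['t'],'pos',o['eef_pos'].round(4),'dp',dp.round(3),'ang',(np.degrees((R.inv()*T).as_rotvec())/5).round(3),'q',o['q'].round(2),'F',o['contact_force'].round(1),'w',round(o['gripper_width'],3))
E
python3 -c "
from h import *
go(.5945,.151,.2,196.5)"
```

```text
t 0.15 pos [ 0.2663 -0.6198  0.2306] dp [ 24.235 -23.14    1.252] ang [-3.0000e-03 -2.5000e-02 -3.4649e+01] q [ 1.06  0.48  0.02  1.56 -0.01  1.11 -0.08] F [-0.4  0.1  0.4] w 1.002
```

Emit:
jog_arm:
  dp:
    - [1.15,-1.1,0]
    - [2.3,-2.2,0]
    - [3.45,-3.3,0]
    - [4.6,-4.4,0]
    - [5.75,-5.5,0]
  angular:
    - [0,0,-1.6]
    - [0,0,-3.2]
    - [0,0,-4.8]
    - [0,0,-6.4]
    - [0,0,-8]
  claw: [45,45,45,45,45]
  grip_force: 60

```text
t: 0.65
eef_pos: [0.3445, -0.4354, 0.2311]
tool_rot: [-0.0, 0.85, 0.527, -0.0]
contact_force: [0.7, 0.2, 0.0]
gripper_width: 0.528
```

```bash
python3 -c "
from h import *
go(.5945,.151,.2,196.5)"
```

```text
t 0.65 pos [ 0.3445 -0.4354  0.2311] dp [25.456 -1.485  1.246] ang [-2.0000e-03 -5.0000e-03 -2.6585e+01] q [ 0.94  0.29 -0.19  1.83  0.06  1.02  0.27] F [0.7 0.2 0. ] w 0.528
```

Emit:
jog_arm:
  dp:
    - [1.6,-0.1,0]
    - [3.2,-0.2,0]
    - [4.8,-0.3,0]
    - [6.4,-0.4,0]
    - [8,-0.5,0]
  angular:
    - [0,0,-1.65]
    - [0,0,-3.3]
    - [0,0,-4.95]
    - [0,0,-6.6]
    - [0,0,-8.25]
  claw: [45,45,45,45,45]

```text
t: 1.15
eef_pos: [0.4233, -0.2514, 0.2313]
tool_rot: [0.0, 0.61, 0.792, -0.0]
contact_force: [0.9, 0.0, -0.8]
gripper_width: 0.534
```

```bash
python3 -c "
from h import *
go(.5945,.151,.2,196.5)"
```

```text
t 1.15 pos [ 0.4233 -0.2514  0.2313] dp [13.807 10.737  1.248] ang [-3.0000e-03  1.0000e-03 -1.8335e+01] q [ 0.78  0.21 -0.42  1.96  0.1   1.    0.57] F [ 0.9  0.  -0.8] w 0.534
```

Emit:
jog_arm:
  dp:
    - [1.3,1,0]
    - [2.6,2,0]
    - [3.9,3,0]
    - [5.2,4,0]
    - [6.5,5,0]
  angular:
    - [0,0,-1.65]
    - [0,0,-3.3]
    - [0,0,-4.95]
    - [0,0,-6.6]
    - [0,0,-8.25]
  claw: [45,45,45,45,45]

```text
t: 1.65
eef_pos: [0.5037, -0.0629, 0.2313]
tool_rot: [0.0, 0.292, 0.956, -0.0]
contact_force: [0.4, -0.3, 0.1]
gripper_width: 0.525
```

```bash
python3 -c "
from h import *
go(.5945,.151,.2,196.5)"
```

```text
t 1.65 pos [ 0.5037 -0.0629  0.2313] dp [1.761 9.126 1.25 ] ang [-4.0000e-03  1.0000e-03 -1.0086e+01] q [ 0.55  0.26 -0.64  1.92  0.18  1.02  0.81] F [ 0.4 -0.3  0.1] w 0.525
```

Emit:
jog_arm:
  dp:
    - [0.3,1.4,0]
    - [0.6,2.8,0]
    - [0.9,4.2,0]
    - [1.2,5.6,0]
    - [1.4,7,0]
  angular:
    - [0,0,-1.65]
    - [0,0,-3.3]
    - [0,0,-4.95]
    - [0,0,-6.6]
    - [0,0,-8.25]
  claw: [45,45,45,45,45]

```text
t: 2.15
eef_pos: [0.5732, 0.1014, 0.2312]
tool_rot: [-0.0, -0.064, 0.998, -0.0]
contact_force: [0.5, 0.1, -0.3]
gripper_width: 0.53
```

```bash
python3 -c "
from h import *
go(.5945,.151,.2,196.5)"
```

```text
t 2.15 pos [0.5732 0.1014 0.2312] dp [-1.101  1.86   1.246] ang [-0.003 -0.004 -1.832] q [ 0.33  0.44 -0.8   1.74  0.35  1.11  1.12] F [ 0.5  0.1 -0.3] w 0.53
```

Emit:
jog_arm:
  dp:
    - [-0.4,0.7,0.2]
    - [-0.8,1.4,0.6]
    - [-1.1,1.86,1.2]
    - [-1.1,1.86,1.25]
    - [-1.1,1.86,1.25]
  angular:
    - [0,0,-0.9]
    - [0,0,-1.83]
    - [0,0,-1.83]
    - [0,0,-1.83]
    - [0,0,-1.83]
  claw: [45,45,45,45,45]

```text
t: 2.65
eef_pos: [0.5942, 0.1491, 0.1995]
tool_rot: [-0.001, -0.14, 0.99, -0.0]
contact_force: [-0.1, -0.7, 0.3]
gripper_width: 0.526
```

```bash
python3 -c "
from h import *
import pickle
go(.5945,.151,.099,196.5)
c=cam('wrist','wrist1.png');pickle.dump(c,open('w1.pkl','wb'))
im=c['pixels'].copy()
for xy,th,col in(((.5945,.151),16.5,(0,0,255)),):
  th=np.radians(th);u=np.array([np.cos(th),np.sin(th)]);v=np.array([-u[1],u[0]]);xy=np.array(xy)
  top=[np.r_[xy+i*u*.02+j*v*.006,.124] for i,j in((1,1),(1,-1),(-1,-1),(-1,1))]
  cv2.polylines(im,[proj(c,top).astype(int)],True,col,1)
  fl=[np.r_[xy+.019*np.array([np.cos(k),np.sin(k)]),.096] for k in np.linspace(0,6.28,40)]
  cv2.polylines(im,[proj(c,fl).astype(int)],True,(0,255,255),1)
cv2.imwrite('pics/wrist1o.png',im)
"
```

```text
t 2.65 pos [0.5942 0.1491 0.1995] dp [-0.039  0.07   4.02 ] ang [-0.002 -0.019 -0.07 ] q [ 0.24  0.53 -0.81  1.7   0.42  1.1   1.16] F [-0.1 -0.7  0.3] w 0.526
```

View pics/wrist1o.png

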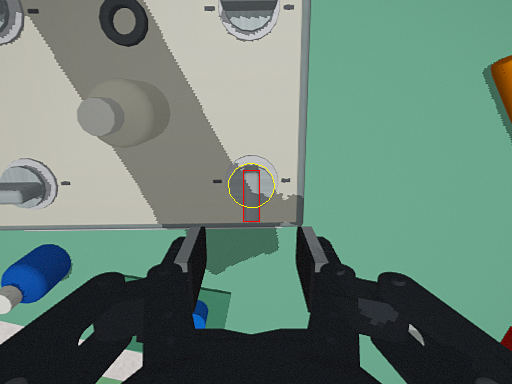

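```bash
python3 -c "
from h import *
import pickle
c=pickle.load(open('w1.pkl','rb'));a=ray(c,217,181.3,.072);b=ray(c,286,180.3,.072);print(a,b,(a+b)/2,np.degrees(np.arctan2(*(b-a)[:2][::-1])))
A=[cv2.resize(i[140:240,200:310],None,fx=3.5,fy=3.5,interpolation=cv2.INTER_CUBIC) for i in (c['pixels'],cv2.imread('pics/wrist1o.png'))]
cv2.imwrite('pics/wz.png',np.hstack(A))"
```

```text
[0.60563813 0.12160127 0.072     ] [0.587352   0.18151267 0.072     ] [0.59649507 0.15155697 0.072     ] 106.97321721936983
```

View pics/wz.png

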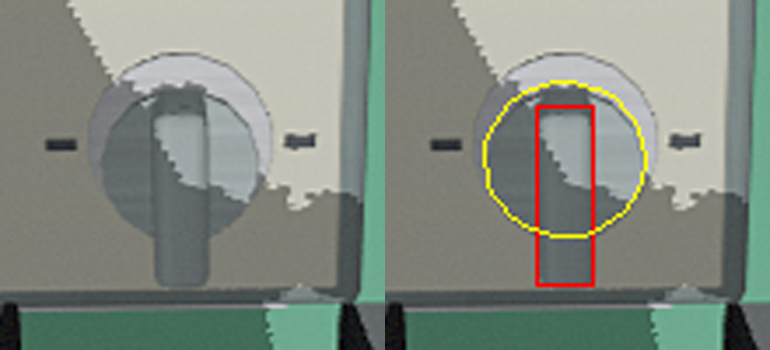

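```bash
python3 -c "
from h import *
go(.595,.1512,.101,197)"
```

```text
t 2.7 pos [0.5946 0.1487 0.2001] dp [-0.046  0.092  3.965] ang [-0.006 -0.006 -0.18 ] q [ 0.24  0.53 -0.81  1.7   0.42  1.1   1.16] F [-0.1  0.5  0.4] w 0.528
```

Emit:
jog_arm:
  dp:
    - [-0.05,0.09,1]
    - [-0.05,0.09,2]
    - [-0.05,0.09,3]
    - [-0.05,0.09,3.6]
    - [-0.05,0.09,3.6]
  angular:
    - [0,0,-0.18]
    - [0,0,-0.18]
    - [0,0,-0.18]
    - [0,0,-0.18]
    - [0,0,-0.18]
  claw: [45,45,45,45,45]

```text
t: 3.2
eef_pos: [0.5943, 0.1506, 0.1087]
tool_rot: [-0.001, -0.148, 0.989, -0.001]
contact_force: [0.8, 0.2, 0.6]
gripper_width: 0.528
```

```bash
python3 -c "
from h import *
cam('wrist','wrist2.png');cam('scene','scene2.png')
go(.595,.1512,.101,197)"
```

```text
t 3.3 pos [0.5958 0.1519 0.111 ] dp [ 0.039 -0.019  0.402] ang [-0.001  0.012  0.003] q [ 0.19  0.63 -0.75  1.77  0.52  0.95  1.09] F [-0.4  0.5 -0.6] w 0.522
```

View pics/wrist2.png

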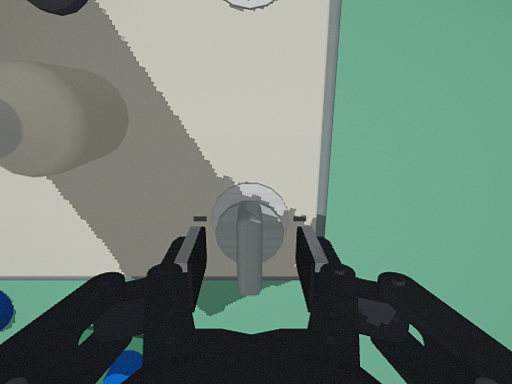

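View pics/scene2.png

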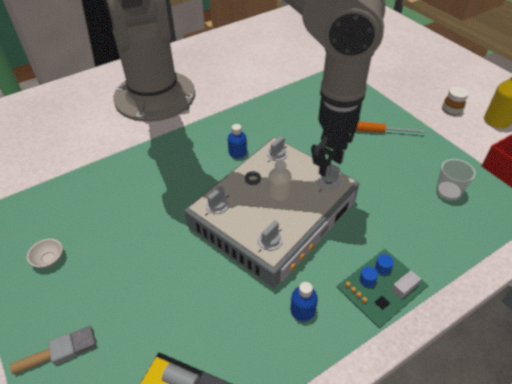

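The wing, at about (250,245) in the wrist view, sits centred between the fingers. Next I'll lower to the grip height and close.

Emit:
jog_arm:
  dp:
    - [0,0,0.35]
    - [0,0,0.35]
    - [0,0,0.35]
    - [0,0,0.35]
    - [0,0,0.35]
  angular:
    - [0,0,0]
    - [0,0,0]
    - [0,0,0]
    - [0,0,0]
    - [0,0,0]
  claw: [45,30,10,5,5]
  grip_force: 60

```text
t: 3.8
eef_pos: [0.5959, 0.1506, 0.1018]
tool_rot: [0.0, -0.148, 0.989, -0.001]
contact_force: [-0.4, -5.3, 3.8]
gripper_width: 0.127
```

Emit:
jog_arm:
  dp:
    - [0,0,0]
    - [0,0,0]
    - [0,0,0]
    - [0,0,0]
    - [0,0,0]
  angular:
    - [0,0,0]
    - [0,0,0]
    - [0,0,0]
    - [0,0,0]
    - [0,0,0]
  claw: [5,5,5,5,5]

```text
t: 4.3
eef_pos: [0.5959, 0.1506, 0.1017]
tool_rot: [0.0, -0.148, 0.989, -0.001]
contact_force: [0.3, -4.9, 4.0]
gripper_width: 0.123
```

```bash
python3 -c "
from h import *
cam('wrist','wrist3.png')
go(.595,.1512,.101,197);print(get_obs()['torque'])"
```

```text
t 4.35 pos [0.5959 0.1506 0.1017] dp [0.026 0.032 0.027] ang [-0.024  0.002 -0.004] q [ 0.19  0.64 -0.74  1.77  0.53  0.94  1.09] F [-1.  -4.9  3.3] w 0.124
[-1.0750679  -0.0803582   0.04096899]
```

View pics/wrist3.png

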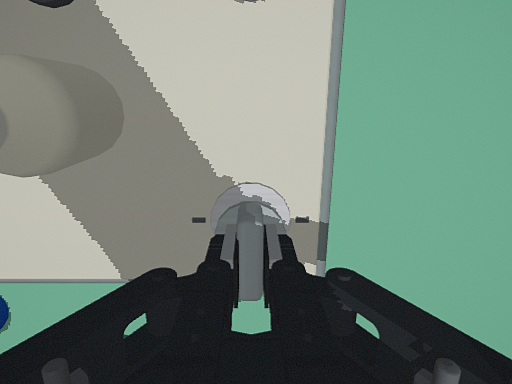

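The wing is gripped. Next is the push down.

Emit:
jog_arm:
  dp:
    - [0,0,0.15]
    - [0,0,0.3]
    - [0,0,0.42]
    - [0,0,0.5]
    - [0,0,0.5]
  angular:
    - [0,0,0]
    - [0,0,0]
    - [0,0,0]
    - [0,0,0]
    - [0,0,0]
  claw: [5,5,5,5,5]

```text
t: 4.85
eef_pos: [0.5959, 0.1506, 0.0892]
tool_rot: [0.0, -0.148, 0.989, -0.001]
contact_force: [0.1, -6.0, 5.1]
gripper_width: 0.129
```

```bash
python3 -c "
from h import *
cam('wrist','wrist4.png')
go(.595,.1512,.0885,197);print(get_obs()['torque'])"
```

```text
t 4.9 pos [0.5959 0.1507 0.0893] dp [0.029 0.031 0.032] ang [-0.024  0.002 -0.004] q [ 0.18  0.66 -0.73  1.78  0.54  0.92  1.08] F [ 0.  -5.1  6. ] w 0.128
[-1.19047867  0.07604688 -0.02161867]
```

View pics/wrist4.png

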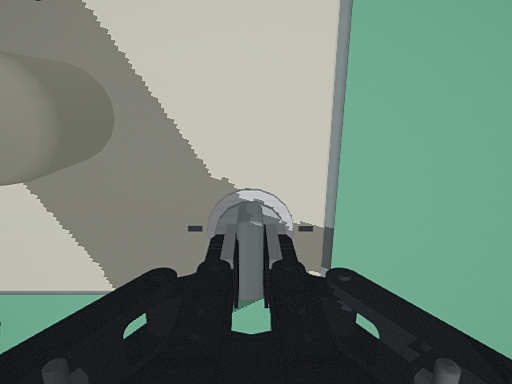

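It went in 12.4 mm, and the wing moved with the fingers. Now the clockwise turn, positive about tool z.

Emit:
jog_arm:
  dp:
    - [0,0,0.02]
    - [0,0,0.02]
    - [0,0,0.02]
    - [0,0,0.02]
    - [0,0,0.02]
  angular:
    - [0,0,1]
    - [0,0,2]
    - [0,0,3]
    - [0,0,4]
    - [0,0,5]
  claw: [5,5,5,5,5]

```text
t: 5.4
eef_pos: [0.596, 0.1509, 0.0891]
tool_rot: [0.001, 0.072, 0.997, -0.001]
contact_force: [-0.9, -5.8, 6.0]
gripper_width: 0.125
```

```bash
python3 -c "
from h import *
go(.595,.1512,.0885,107);print(get_obs()['torque'])"
```

```text
t 5.4 pos [0.596  0.1509 0.0891] dp [0.041 0.008 0.023] ang [-5.0000e-03  2.4000e-02  1.2958e+01] q [ 0.11  0.62 -0.63  1.79  0.47  0.88  0.69] F [-0.9 -5.8  6. ] w 0.125
[-1.16794792  0.02799327  0.03191556]
```

Emit:
jog_arm:
  dp:
    - [0,0,0]
    - [0,0,0]
    - [0,0,0]
    - [0,0,0]
    - [0,0,0]
  angular:
    - [0,0,1.3]
    - [0,0,2.6]
    - [0,0,3.9]
    - [0,0,5.2]
    - [0,0,6.5]
  claw: [5,5,5,5,5]

```text
t: 5.9
eef_pos: [0.5962, 0.151, 0.0892]
tool_rot: [0.001, 0.348, 0.937, -0.0]
contact_force: [0.3, -5.2, 5.7]
gripper_width: 0.128
```

```bash
python3 -c "
from h import *
go(.595,.1512,.0885,107);print(get_obs()['torque'])"
```

```text
t 5.9 pos [0.5962 0.151  0.0892] dp [ 0.043 -0.024  0.028] ang [0.009 0.023 6.447] q [ 0.02  0.59 -0.5   1.79  0.37  0.85  0.2 ] F [ 0.3 -5.2  5.7] w 0.128
[-1.10502587 -0.04680167  0.08137478]
```

Emit:
jog_arm:
  dp:
    - [0,0,0]
    - [0,0,0]
    - [0,0,0]
    - [0,0,0]
    - [0,0,0]
  angular:
    - [0,0,1.4]
    - [0,0,2.8]
    - [0,0,4.2]
    - [0,0,5.5]
    - [0,0,6.2]
  claw: [5,5,5,5,5]

```text
t: 6.4
eef_pos: [0.5964, 0.1511, 0.0893]
tool_rot: [0.001, 0.586, 0.81, 0.0]
contact_force: [-0.1, -4.6, 6.4]
gripper_width: 0.125
```

```bash
python3 -c "
from h import *
cam('wrist','wrist5.png')
go(.595,.1512,.0885,107);print(get_obs()['torque'])"
```

```text
t 6.45 pos [0.5965 0.151  0.0894] dp [ 0.025 -0.054  0.034] ang [0.023 0.022 0.233] q [-0.07  0.57 -0.37  1.8   0.27  0.82 -0.26] F [-0.3 -4.7  5.8] w 0.128
[-1.04876175 -0.13434955 -0.03025504]
```

View pics/wrist5.png

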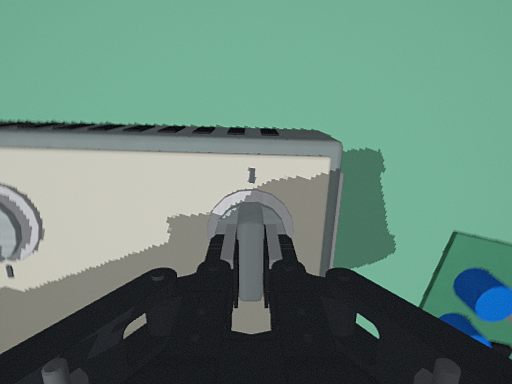

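The wing now lines up with the mark at (251,175), about 89° round with no torque against it. I'll release.

Emit:
jog_arm:
  dp:
    - [0,0,0]
    - [0,0,0]
    - [0,0,0]
    - [0,0,0]
    - [0,0,0]
  angular:
    - [0,0,0]
    - [0,0,0]
    - [0,0,0]
    - [0,0,0]
    - [0,0,0]
  claw: [45,45,45,45,45]

```text
t: 6.95
eef_pos: [0.5951, 0.1523, 0.0881]
tool_rot: [-0.0, 0.584, 0.812, 0.0]
contact_force: [0.0, -0.2, -0.4]
gripper_width: 0.529
```

Emit:
jog_arm:
  dp:
    - [0,0,-0.5]
    - [0,0,-1.5]
    - [0,0,-3]
    - [0,0,-4.5]
    - [0,0,-5.5]
  angular:
    - [0,0,0]
    - [0,0,0]
    - [0,0,0]
    - [0,0,0]
    - [0,0,0]
  claw: [45,45,45,45,45]

```text
t: 7.45
eef_pos: [0.5961, 0.1527, 0.2298]
tool_rot: [0.001, 0.584, 0.812, 0.002]
contact_force: [0.6, 0.8, 0.5]
gripper_width: 0.526
```

```bash
python3 -c "
from h import *
go(.595,.1512,.0885,107)
c=cam('wrist','wrist6.png')
d=cam('scene');t=cam('top','top6.png')
cv2.imwrite('pics/scene6.png',cv2.resize(d['pixels'][100:290,170:390],None,fx=3.4,fy=3.1,interpolation=cv2.INTER_CUBIC))
"
```

```text
t 7.45 pos [0.5961 0.1527 0.2298] dp [-0.043 -0.084  5.652] ang [ 0.046 -0.001  0.312] q [-0.04  0.41 -0.42  1.69  0.19  1.08 -0.19] F [0.6 0.8 0.5] w 0.526
```

View pics/wrist6.png

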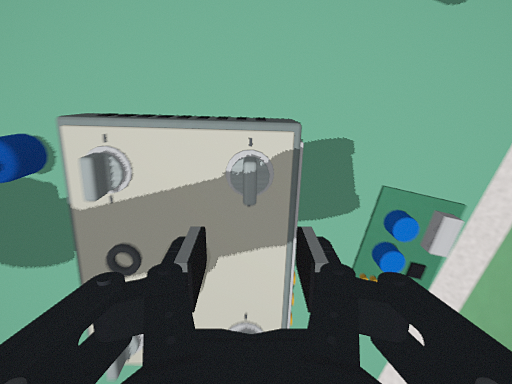

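View pics/scene6.png

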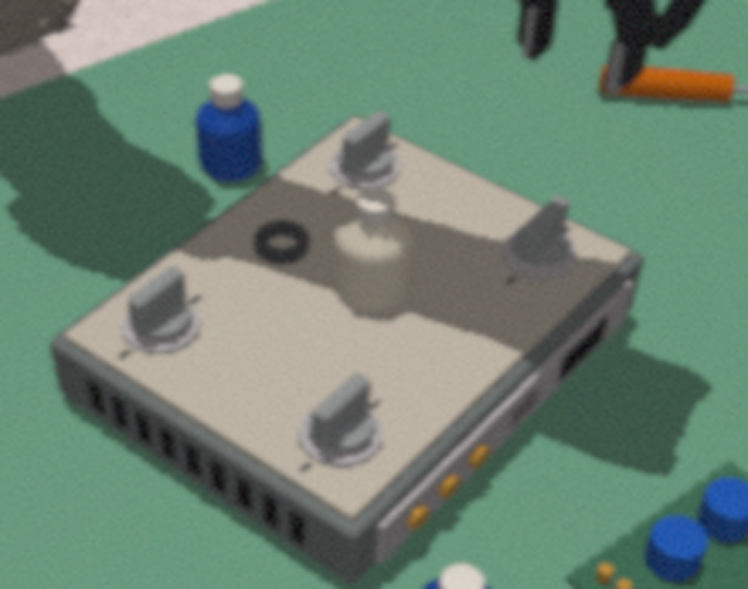

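The scene crop shows the stud at (540,240) parallel to the other three, and the bottle still standing at (372,255). I'll check the height and angle with an overlay, and compare the bottle with the first picture.

Run:
```python
from h import *
import pickle
d0=pickle.load(open('d0.pkl','rb'))
out=[]
c=cam('wrist');s=cam('scene')
xy=np.array([.5955,.1513]);th=np.radians(107-90+90)
u=np.array([np.cos(th),np.sin(th)]);v=np.array([-u[1],u[0]])
for k,(x0,y0,w,h,f) in ((c,(200,120,100,100,4)),(s,(300,140,60,60,6.667))):
  I=cv2.resize(k['pixels'][y0:y0+h,x0:x0+w],(400,400),interpolation=cv2.INTER_CUBIC)
  for z,col in((.124,(0,0,255)),(.114,(0,255,0))):
    T=[np.r_[xy+i*u*.02+j*v*.006,z] for i,j in((1,1),(1,-1),(-1,-1),(-1,1))]
    cv2.polylines(I,[((proj(k,T)-[x0,y0]+.5)*f).astype(int)],True,col,1)
  out.append(I)
cv2.imwrite('pics/chk.png',np.hstack(out))
a=cv2.Canny(d0['scene']['pixels'][158:204,262:298],60,150);b=s['pixels'][150:212,254:306]
r=cv2.matchTemplate(cv2.Canny(b,60,150),a,cv2.TM_CCOEFF_NORMED);print(cv2.minMaxLoc(r),'expect loc (8,8)')
o=get_obs();print(o['t'],o['contact_force'])
```

```text
(-0.04302503541111946, 0.4033386707305908, (0, 16), (8, 8)) expect loc (8,8)
7.7 [ 0.17972076 -0.11674926 -0.70046374]
```

View pics/chk.png

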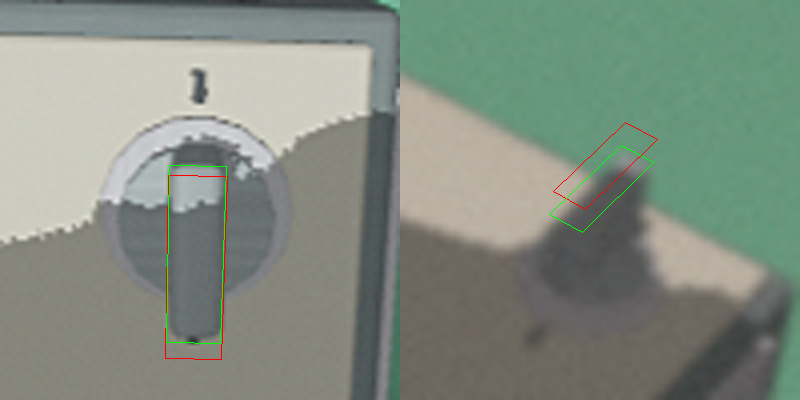

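The wing in the wrist view matches the lowered (green, 10 mm down) outline, and the bottle matches at zero shift. I'll hand in.

```bash
python3 -c "
from station import *
print(hand_in())"
```

```text
the job is handed in; nothing more can be done
None
```

The proud stud, at about (0.595, 0.151), is locked and staying down, and the job is handed in. I gripped it across the wing, pushed it in about 12.4 mm, turned it about 89° clockwise, let go and rose clear. That took about 7.7 s, with forces under about 8 N at every reading.

**Last checks:**
- **Stud:** in the wrist view after release, the wing matches the outline 10 mm below its starting height. It lines up with its mark and is parallel to the other three studs.
- **Bottle:** it is standing at the same place in the scene picture as at the start. The match score was low (0.40) because the arm's shadow had changed.
- **Gripper:** it is open and clear of the case, with contact force near zero.

**Disagreement:** the model outline sits 1–2 pixels off in the scene camera, while the wrist view fits closely.

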